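Take the hot cheese bun off the budare with the tongs

TASK

Pick up the kitchen tongs and use them to take the hot cheese bun off the round budare, without the gripper or arm itself touching the bread. Carry the bun to the white plate and finish while still holding it there, steady in the closed tongs, about a hand's width above the middle of the plate: do not put it down or let it go. Leave the plate, the blue mug and the garlic keeper where they stand.

Things in the scene. Friction and masses are not known exactly. Their poses are not given: they have to be found in the camera images.
- tongs: spring kitchen tongs, 150 g, 265 mm long, lying on their side: two steel arms pinned together at the rear, a teal silicone grip on each. Origin: midway between the grips, on the underside; x runs from pin to heads, y across (the arms close along y), z up. Grips and heads are 30 mm tall (z 0 to 30). The frame is the right-hand arm's, which turns inward by half the closing angle
- tongs_grip (a point): midway between the two silicone grips at mid-height, 15 mm above the origin: where to take hold, a finger outside each grip. Grips run 43 mm to either side along x. Tongs open: their outer faces are 60 mm apart here (52 at the rear ends, 68 at the front ends). The spring pushes each grip outward with 5.5 N open, 8 N fully squeezed, and reopens the tongs when the squeeze is eased
- tongs_heads (a point): midway between the two heads (flat upright plates 34 mm long, 30 tall), at mid-height, at x = +125 of the tongs, tips 20 mm further on. 97 mm between their inner faces when open; each 1 mm squeezed off the width over the grips takes off 2.1 mm. Width over the grips 56: heads 89 apart, good for carrying them half open; 39: heads 54 apart, parallel; 18: fully squeezed, heads 10 apart
- tongs_pin (a point): the pin joining the arms at the rear, at x = -115 of the tongs, at mid-height; a small hanging ring behind it ends 28 mm further back
- tongs_jaw (a joint): closing angle between the two tong arms, rad: 0 standing open, 0.18 with 54 mm between the heads (closed on the bun), 0.36 fully squeezed with nothing between them
- bun: round golden cheese bun, loose on the budare, 54 mm in diameter and 44 mm high, about 50 g, firm; its side is upright from 14 to 28 mm above its underside. Origin: centre of the underside, z up
- budare: round black cast-iron griddle, 240 mm across, on a wooden trivet 260 mm across, fixed, with a loop lug at its +x and -x edges reaching 159 mm from the centre. Origin: centre, on the granite; its flat top, without rim, is 24 mm above the granite, and nothing of it is higher
- plate: white ceramic serving plate, loose, 180 mm in diameter, rim 20 mm above the granite. Origin: centre of the underside
- mug: blue enamel mug, loose, 84 mm in diameter and 82 mm high with a handle on its +y side; to be left alone. Origin: centre of the underside
- keeper: cream ceramic garlic keeper with its lid on, loose, 108 mm in diameter and 118 mm high; to be left alone. Origin: centre of the underside
Mind the look-alikes: they are no part of the job. Of the things shaped like the plate, the white one is meant.

How it is judged (in metres and radians):
On the way, in this order (a step that is already met when the one before it is completed fails the run):
1. the tongs are picked up by the gripper, clear of the granite (height (world z) of tongs above 0.02 m and contact force between tongs and the fingers above 1 N and height (world z) of bun below 0.034 m), for 0.2 s.
2. the bun is pinched in the tongs and lifted clear of the budare (height (world z) of bun above 0.05 m and contact force between tongs and the fingers above 1 N and contact force between bun and tongs above 0.6 N and value of joint tongs_jaw between 0.12 and 0.27 rad), for 0.2 s.
At the end, for the whole second after the job is handed in: The gripper holds the tongs, closed on the bun (angle 0.12 to 0.27); the bun rests still in them, carried by nothing else, its underside 50 to 220 mm above the granite, its centre within 50 mm (level) of the plate's middle; the plate lies flat where it was, within 40 mm (all of step 2 and horizontal distance between bun and plate below 0.05 m and height (world z) of bun below 0.22 m and linear speed of bun below 0.03 m/s and contact force between each of bun, tongs and plate below 0.05 N and contact force between tongs and budare below 0.05 N and contact force between bun and the arm below 0.05 N and contact force between bun and the fingers below 0.05 N and angle between plate's own z axis and vertical below 0.1 rad and distance of plate from where it was at the start of the episode below 0.04 m); the arm keeps its last pose, push and grip.
It fails at once if the gripper or the arm touches the bun (contact force between bun and the fingers above 0.3 N or contact force between bun and the arm above 0.3 N).
It fails at once if the bun is dropped onto the granite or put down on the plate (height (world z) of bun below 0.012 m).
It fails at once if the plate, the mug or the garlic keeper is moved more than 40 mm, or the mug or keeper is tipped (distance of any of plate, mug, keeper from where it was at the start of the episode above 0.04 m or angle between any of mug, keeper's own z axis and vertical above 0.4 rad).
It also fails if it takes over 40 s, if anything falls off the work surface, if the arm or the gripper's body presses on something with over 40 N, if the wrist force passes 120 N, or if a joint passes its speed limit or range.

ROBOT

A 6-joint arm with a two-finger parallel gripper is mounted at the origin on the work surface. World frame = base frame: x ahead of the robot, y to its left, z up, the work surface at z = 0. Lengths are in m, angles in degrees, forces in N, time in s.
With the tool pointing down it reaches from about 0.325 to 0.85 m from the base axis. Payload 15.5 kg.
Tool frame: the origin (TCP) lies at the very end of the fingers, on their centre line; the grasp point (between the pads) lies arm.grip_depth behind it (arm.grip_depth is the distance from the TCP to the grasp point, in m); z points along the fingers, y is the direction in which the jaws open and shut (so a half turn about z gives the same grasp; the last joint's range is limited). The gripper opens to 91 mm and grips with 3 to 60 N. Pads are 32 mm wide; open, the fingers measure 118 mm over their backs; the gripper's body (76 mm by 178 mm) begins 60 mm behind the grasp point.
Start: joints at [-80.758, 28.281, 77.091, -0, 74.628, -5.472], TCP at [0.159, -0.605, 0.214] pointing down, gripper open.
Joint ranges: [-166.48, 166.48], [-47.26, 123.95], [12.59, 153.08], [-70.14, 250.14], [6.76, 159.57], [-176.63, 176.63]. Speed limits (degrees/s): [108.29, 108.29, 147.25, 172.46, 172.46, 172.46].

INTERFACE

Orientations are given as a 3x3 rotation matrix whose columns are the frame's x, y, z axes.
In Python, from rig import arm gives the robot as it stands. Calls block until the motion is done:
- arm.move_to(position, orientation): joint-space move of the TCP to a pose.
- arm.move_l(position, orientation=None, feed=0.15): straight line of the TCP; orientation=None keeps the orientation; feed is the mean speed in m/s.
- arm.move_joints(angles): joint-space move.
- arm.grip(opening): finger opening in m; the grip force is fixed at half the most; returns when the fingers have stopped.
- arm.sleep(seconds).
- arm.solve_ik(position, orientation): joint angles nearest the present ones, or None.
- arm.snapshot(name): name is "side" or "top"; returns the picture (480x640x3 uint8, red, green, blue); there is no depth.
- arm.get_calibration(name): a dict with "intrinsics" (3x3 intrinsics, pixels), "k1" (the pictures are not rectified: a ray, as slopes to the right and down, at radius r is drawn at 1 + k1 r^2 times it, then the intrinsics apply), "cam_to_world" (4x4, takes a point from camera to world coordinates). Camera axes: x right, y down, z forward; pixel columns grow to the right and rows downward; lengths in m; the calibration is good to about 2 mm. A picture is of the moment at which its call begins. get_calibration takes no time and is no camera call.
A pose or a line that the arm cannot do raises arm.Unreachable and nothing moves.
- arm.sign_off(): hands the job in, once; it reports no verdict.
Readings, each from a call of its own:
- arm.current_t(): time.
- arm.current_joint_positions(): joint angles.
- arm.current_dq(): joint speeds.
- arm.current_tau(): joint torques, N m.
- arm.current_ee_pos(): TCP position.
- arm.current_tool_rot(): TCP orientation.
- arm.current_force(): force on the tool from outside, world axes, zero at the start.
- arm.current_torque(): the same for the moment, N m.
- arm.current_width(): finger opening in m.
Only numpy, scipy, OpenCV 4.12 (cv2) and the standard library are available. Lean on these libraries where they do the work, as an engineer would, in place of code of your own. Each camera call takes 0.05 s, during which the arm holds its last target. There are 200 camera calls.

## Working session

There is one attempt and no reset: what is moved stays moved. The work goes in short steps, each a Python script; the robot and the scene stay as the last script left them, time stands still between calls to the robot, and variables do not carry over. Pictures are saved under pics/ and viewed, about 8 in all and at most 12, crops included, and the job is handed in when it is done.

```bash
mkdir -p pics; ls; python3 - <<'E'
from rig import arm
import cv2
for n in("top","side"):
    im=arm.snapshot(n); cv2.imwrite(f"pics/{n}0.png",im[:,:,::-1])
    c=arm.get_calibration(n); print(n,c)
print(arm.grip_depth,arm.current_t(),arm.current_tool_rot())
E
```

```text
pics
top {'intrinsics': array([[567.48668184,   0.        , 324.13718897],
       [  0.        , 567.48668184, 237.15905664],
       [  0.        ,   0.        ,   1.        ]]), 'k1': -0.06516690524137661, 'cam_to_world': array([[-0.01321022, -0.99533233,  0.09559833,  0.37665078],
       [-0.99987812,  0.01394489,  0.00702095, -0.01295835],
       [-0.00832129, -0.09549393, -0.99539523,  1.58958493],
       [ 0.        ,  0.        ,  0.        ,  1.        ]])}
side {'intrinsics': array([[536.12804504,   0.        , 316.37807921],
       [  0.        , 536.12804504, 243.56114754],
       [  0.        ,   0.        ,   1.        ]]), 'k1': -0.15685473724782553, 'cam_to_world': array([[-0.96302884, -0.18350866,  0.1972309 ,  0.26785776],
       [-0.26938096,  0.64764211, -0.71273669,  1.02286981],
       [ 0.00305832, -0.73951624, -0.67313177,  1.0299299 ],
       [ 0.        ,  0.        ,  0.        ,  1.        ]])}
0.0188 0.1 [[ 9.67204629e-01  2.53998364e-01 -1.93302468e-04]
 [ 2.53998425e-01 -9.67204057e-01  1.05468174e-03]
 [ 8.09245053e-05 -1.06919159e-03 -9.99999425e-01]]
```

View pics/top0.png

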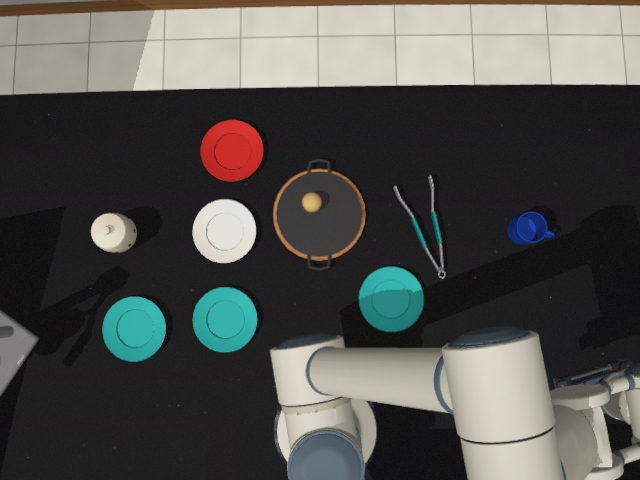

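View pics/side0.png

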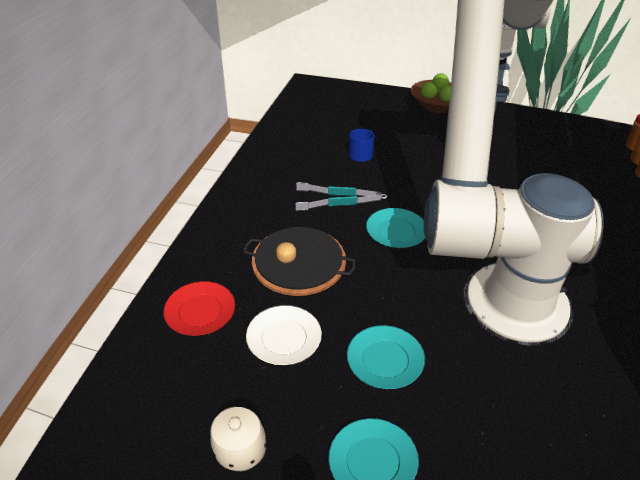

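Candidates: the tongs are unique (top: heads (397,187) and (431,178), pin (441,273)). The bun is at (312,202). The white plate is at (225,231); the look-alikes are red (232,151) and teal (391,299), (225,320), (134,328). The cream keeper is at (114,232).

```bash
cat > h.py <<'E'
from rig import arm
import cv2, numpy as np
C={n:arm.get_calibration(n) for n in("top","side")}
def ray(n,p):
    c=C[n]; u=cv2.undistortPoints(np.array([[p]],float),c["intrinsics"],np.array([c["k1"],0,0,0.]))[0,0]
    T=c["cam_to_world"]; d=T[:3,:3]@[u[0],u[1],1]; return T[:3,3],d/np.linalg.norm(d)
def plane(n,p,z):
    o,d=ray(n,p); return o+d*(z-o[2])/d[2]
def tri(pt,ps):
    o1,d1=ray("top",pt);o2,d2=ray("side",ps)
    s=np.linalg.lstsq(np.c_[d1,-d2],o2-o1,rcond=None)[0]
    a,b=o1+s[0]*d1,o2+s[1]*d2; return (a+b)/2,np.linalg.norm(a-b)
def snap(n,f=None):
    im=arm.snapshot(n)
    if f: cv2.imwrite(f,im[:,:,::-1])
    return im
def blobs(im,lo,hi,roi,amin=30):
    x0,y0,x1,y1=roi; h=cv2.cvtColor(im,cv2.COLOR_RGB2HSV)
    m=cv2.inRange(h,lo,hi); k=np.zeros_like(m); k[y0:y1,x0:x1]=m[y0:y1,x0:x1]
    cs=[c for c in cv2.findContours(k,cv2.RETR_EXTERNAL,cv2.CHAIN_APPROX_NONE)[0] if cv2.contourArea(c)>amin]
    out=[]
    for c in cs:
        M=cv2.moments(c); out.append((np.array([M['m10'],M['m01']])/M['m00'],cv2.contourArea(c),c))
    return out
TEAL=((80,80,40),(100,255,255)); BUN=((10,70,80),(30,255,255)); GREY=((0,0,85),(179,60,255)); WHITE=((0,0,140),(179,40,255))
E
python3 - <<'E'
from h import *
t=cv2.imread("pics/top0.png")[:,:,::-1].copy(); s=cv2.imread("pics/side0.png")[:,:,::-1].copy()
np.set_printoptions(precision=4,suppress=True)
for nm,col,rt,rs in(("grip",TEAL,(385,170,455,260),(285,170,400,207)),("bun",BUN,(295,185,330,220),(270,235,305,270)),
  ("plate",WHITE,(185,190,262,270),(240,300,328,370)),("steel",GREY,(385,170,455,285),(285,175,395,215))):
    for n,im,r in(("top",t,rt),("side",s,rs)):
        for b in blobs(im,*col,r,8): 
            x=b[2][:,0]; print(nm,n,b[0],b[1],cv2.boundingRect(b[2]),"z0",plane(n,b[0],0.)[:2],"z.03",plane(n,b[0],.03)[:2], cv2.minEnclosingCircle(b[2]))
a=cv2.resize(t[165:285,290:460],None,fx=4,fy=4,interpolation=2);b=cv2.resize(s[170:280,240:400],(680,480),interpolation=2)
cv2.imwrite("pics/crop1.png",cv2.resize(np.vstack([a,b])[:,:,::-1],(425,600))[:]) 
cv2.imwrite("pics/crop1.png",np.hstack([cv2.resize(a,(400,300),interpolation=3),cv2.resize(b,(400,300),interpolation=3)])[:,:,::-1])
E
```

```text
grip top [418.4097 232.5028] 150.5 (411, 217, 16, 32) z0 [ 0.5388 -0.2675] z.03 [ 0.5357 -0.2627] ((417.5882263183594, 232.76470947265625), 16.168010711669922)
grip top [436.1523 227.1898] 151.0 (431, 211, 12, 33) z0 [ 0.5531 -0.3181] z.03 [ 0.5498 -0.3124] ((436.1212158203125, 226.98484802246094), 16.125076293945312)
grip side [341.9355 195.8276] 465.0 (328, 186, 30, 21) z0 [ 0.5522 -0.3062] z.03 [ 0.544  -0.2675] ((341.6785583496094, 195.5), 16.65403938293457)
bun top [311.2494 201.8367] 300.0 (302, 192, 20, 21) z0 [0.6303 0.0334] z.03 [0.6255 0.0326] ((310.9186096191406, 201.89535522460938), 10.316889762878418)
bun side [285.7435 251.9516] 316.5 (276, 242, 20, 21) z0 [ 0.6429 -0.0105] z.03 [0.632  0.0196] ((285.8558654785156, 251.87387084960938), 10.631962776184082)
plate top [223.8836 230.6431] 3114.5 (192, 199, 64, 64) z0 [0.5518 0.2814] z.03 [0.5485 0.2759] ((224.0454559326172, 230.742431640625), 32.21070861816406)
plate side [283.3647 334.8786] 3429.5 (246, 306, 76, 59) z0 [0.5581 0.2695] z.03 [0.5496 0.2914] ((283.5, 335.5), 37.769134521484375)
steel top [437.9533 262.9822] 1
[... 156 characters left out ...]
] 75.5 (394, 186, 20, 32) z0 [ 0.6278 -0.225 ] z.03 [ 0.6231 -0.221 ] ((403.5, 201.5), 18.179758071899414)
steel top [431.4958 192.0844] 79.0 (428, 175, 6, 37) z0 [ 0.6536 -0.3082] z.03 [ 0.6484 -0.3026] ((431.5, 193.0), 18.062490463256836)
steel side [310.0907 204.2097] 182.0 (295, 199, 33, 12) z0 [ 0.6374 -0.2373] z.03 [ 0.6266 -0.2005] ((311.2878723144531, 203.34242248535156), 16.301252365112305)
steel side [368.7627 195.5978] 232.5 (356, 189, 31, 14) z0 [ 0.4705 -0.331 ] z.03 [ 0.4646 -0.2915] ((370.692626953125, 194.81727600097656), 15.462310791015625)
steel side [310.356  187.1815] 169.0 (296, 182, 32, 11) z0 [ 0.6613 -0.3231] z.03 [ 0.6498 -0.2839] ((311.5, 187.5), 16.140111923217773)
```

View pics/crop1.png

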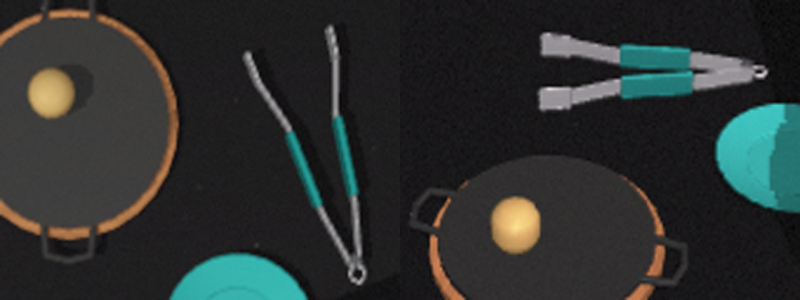

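The crop confirms the choice: tongs with teal grips, and the bun left of them on the griddle. Next I triangulate heights and compute the tongs' yaw.

```bash
python3 - <<'E'
from h import *
np.set_printoptions(precision=4,suppress=True)
T=lambda n,a,b:print(n,*tri(a,b))
T("grips mid",(427.28,229.85),(341.94,195.83))
T("head L blob",(402.5,201.44),(310.1,204.2)); T("head R blob",(431.5,192.08),(310.36,187.18))
T("ring/rear",(437.95,262.98),(368.76,195.6))
T("bun",(311.1,201.85),(285.8,251.95)); T("plate",(223.95,230.7),(283.4,335.2))
g=plane("top",(427.28,229.85),.02);hd=(plane("top",(402.5,201.44),.02)+plane("top",(431.5,192.08),.02))/2
ring=plane("top",(441,273),.015)
gl=plane("top",(418.4,232.5),.02);gr=plane("top",(436.15,227.2),.02)
for n,v in(("h-g",hd-g),("g-ring",g-ring),("h-ring",hd-ring),("perp",np.array([-(gr-gl)[1],(gr-gl)[0]]))):
    print(n,np.degrees(np.arctan2(v[1],v[0])),np.hypot(*v[:2]))
def R(y):
    c,s=np.cos(np.radians(y)),np.sin(np.radians(y)); return np.array([[c,s,0],[s,-c,0],[0,0,-1.]])
for y in(0,10,16):print(arm.solve_ik([g[0],g[1],.004],R(y)),arm.solve_ik([.5,.02,.04],R(y)),arm.solve_ik([.43,.27,.1],R(y)))
E
```

```text
grips mid [ 0.5467 -0.2903  0.0124] 0.004181414294182825
head L blob [ 0.6295 -0.2229  0.0119] 0.007073535533816516
head R blob [ 0.6536 -0.3053  0.0136] 0.004805499352083675
ring/rear [ 0.4599 -0.3167  0.0115] 0.016812906959691364
bun [0.6251 0.0329 0.0434] 0.003575647708048732
plate [0.5522 0.2793 0.0125] 0.003934934120474555
h-g 15.441985318014165 0.09708400882940318
g-ring 16.41180264591441 0.12547423395244056
h-ring 15.98875189973368 0.22255040198015086
perp 15.800659250655308 0.05197427283281438
[-33.5632  42.2447  88.9086  -0.      48.8467  56.4368] [ -4.5498  33.0953 104.6895  -0.      42.2153  85.4502] [ 25.3839  27.7312 100.9268  -0.      51.342  115.3839]
[-33.5632  42.2447  88.9086  -0.      48.8467  46.4368] [ -4.5498  33.0953 104.6895  -0.      42.2153  75.4502] [ 25.3839  27.7312 100.9268  -0.      51.342  105.3839]
[-33.5632  42.2447  88.9086  -0.      48.8467  40.4368] [ -4.5498  33.0953 104.6895  -0.      42.2153  69.4502] [ 25.3839  27.7312 100.9268  -0.      51.342   99.3839]
```

All the numbers fit (grip mid z 12 mm, yaw 16°, bun mid-height 43 mm). Grasping the tongs half open, then lifting.

```bash
cat >> h.py <<'E'
def R(y):
    c,s=np.cos(np.radians(y)),np.sin(np.radians(y)); return np.array([[c,s,0],[s,-c,0],[0,0,-1.]])
np.set_printoptions(precision=4,suppress=True)
E
python3 - <<'E'
from h import *
p=[.5455,-.290]
arm.grip(.091)
arm.move_to([*p,.12],R(16)); arm.move_l([*p,.004],feed=.12)
print(arm.current_ee_pos(),arm.current_force())
arm.grip(.056); arm.sleep(.2); print(arm.current_width(),arm.current_force())
arm.move_l([*p,.12],feed=.1); arm.sleep(.3)
print(arm.current_width(),arm.current_force(),arm.current_t())
t=snap("top");s=snap("side")
cv2.imwrite("pics/top1.png",t[:,:,::-1]);cv2.imwrite("pics/side1.png",s[:,:,::-1])
cv2.imwrite("pics/crop2.png",np.hstack([cv2.resize(t[130:330,330:530],(400,400),interpolation=3),cv2.resize(s[90:290,230:430],(400,400),interpolation=3)])[:,:,::-1])
E
```

```text
[ 0.5459 -0.2903  0.0047] [ 0.3513  0.1968 -0.6166]
0.05583582108232963 [ 0.1438 -0.0308  5.8566]
0.056056436452623565 [ 0.1553 -0.3744 -0.7748] 5.775
```

View pics/crop2.png

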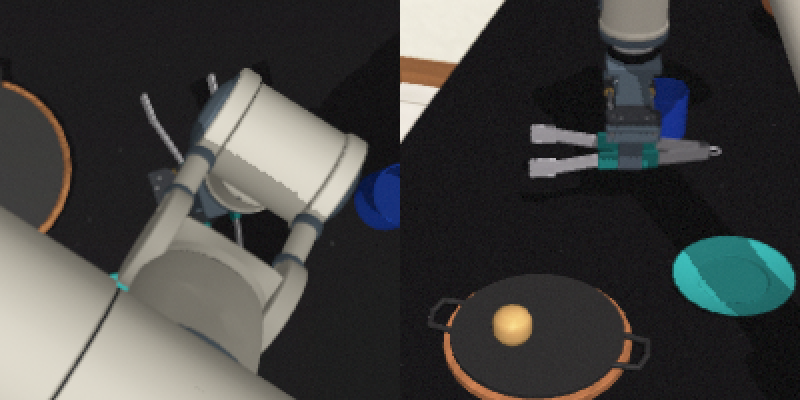

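Tongs lifted about level, half open. Head tips: top view (402.5,178.5) and (435.5,168.5); side view (295,156.5) and (295,173.5). Checking tip positions against the expected ones.

```bash
python3 - <<'E'
from h import *
L,e1=tri((402.5,178.5),(295,173.5));Rr,e2=tri((435.5,168.5),(295,156.5)); print(L,e1,Rr,e2)
m=(L+Rr)/2;e=arm.current_ee_pos();d=m-e; print(m,e,d,np.hypot(*d[:2]),np.degrees(np.arctan2(d[1],d[0])))
v=Rr-L; print("gap",np.hypot(*v[:2]),"yaw",np.degrees(np.arctan2(v[0],-v[1])))
for z in(.135,): 
    a,b=plane("top",(402.5,178.5),z),plane("top",(435.5,168.5),z); mm=(a+b)/2-e; print(mm,np.hypot(*mm[:2]),np.degrees(np.arctan2(mm[1],mm[0])))
E
```

```text
[ 0.6715 -0.2092  0.1275] 0.006177405041515756 [ 0.698  -0.2967  0.1268] 0.0078529226261029
[ 0.6847 -0.2529  0.1272] [ 0.5455 -0.29    0.1199] [0.1393 0.0371 0.0073] 0.14411574083332757 14.902468361177695
gap 0.09143981009477264 yaw 16.874835990804023
[0.1341 0.0378 0.0151] 0.13933631183391834 15.725269611741949
```

Consistent with a rigid, level hold. Moving over the bun and descending around it.

```bash
python3 - <<'E'
from h import *
y=8; a=np.radians(y); b=np.array([.6251,.0329]); p=b-.125*np.array([np.cos(a),np.sin(a)])
arm.move_l([.5455,-.29,.16],feed=.15)
arm.move_to([*p,.16],R(y)); arm.move_l([*p,.085],feed=.12); arm.sleep(.2)
t=snap("top");s=snap("side")
print(arm.current_ee_pos(),arm.current_force(),arm.current_width(),arm.current_t())
cv2.imwrite("pics/crop3.png",np.hstack([cv2.resize(t[120:270,240:390],(400,400),interpolation=3),cv2.resize(s[180:300,230:350],(400,400),interpolation=3)])[:,:,::-1])
E
```

```text
[0.5016 0.0155 0.0854] [ 0.0105  0.0913 -1.5083] 0.05608097113130532 8.5417
```

View pics/crop3.png

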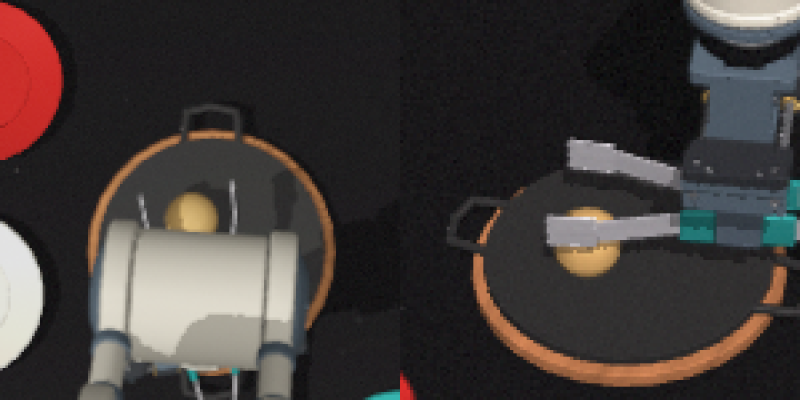

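Tips at top (292.5,187.5) and (327,187.5) straddle the bun (312,200.6). Descending and pinching.

```bash
python3 - <<'E'
from h import *
l,r=plane("top",(292.5,187.5),.11),plane("top",(327,187.5),.11);m=(l+r)/2
e=arm.current_ee_pos(); print(l,r,m,m-e)
a=np.radians(8);u=np.array([np.cos(a),np.sin(a)]);v=np.array([-u[1],u[0]])
d=(np.array([.6251,.0329])-m[:2]); print("bun rel tips: along",d@u,"across",d@v)
E
```

```text
[0.6518 0.0794 0.11  ] [ 0.6505 -0.0118  0.11  ] [0.6512 0.0338 0.11  ] [0.1496 0.0183 0.0246]
bun rel tips: along -0.025926746567319164 across 0.0027507024313768776
```

```bash
python3 - <<'E'
from h import *
e=arm.current_ee_pos()
a=np.radians(8); p=e[:2]+.002*np.array([-np.sin(a),np.cos(a)])-.001
arm.move_l([*p,.038],feed=.08); print(arm.current_ee_pos(),arm.current_force())
arm.grip(.033); arm.sleep(.3); print("w",arm.current_width(),arm.current_force())
s0=snap("side")
arm.move_l([*p,.12],feed=.08); arm.sleep(.3)
print("w",arm.current_width(),arm.current_force(),arm.current_t())
t=snap("top");s=snap("side")
cv2.imwrite("pics/crop4.png",np.hstack([cv2.resize(s0[180:300,230:350],(400,400),interpolation=3),cv2.resize(s[160:280,230:350],(400,400),interpolation=3)])[:,:,::-1])
E
```

```text
[0.5005 0.0165 0.0382] [-0.2112 -0.1492 -0.6313]
w 0.03851731814389004 [ 0.9329 -0.3257  2.1921]
w 0.03868702316578553 [-0.1083  0.3305 -1.4555] 11.5167
```

View pics/crop4.png

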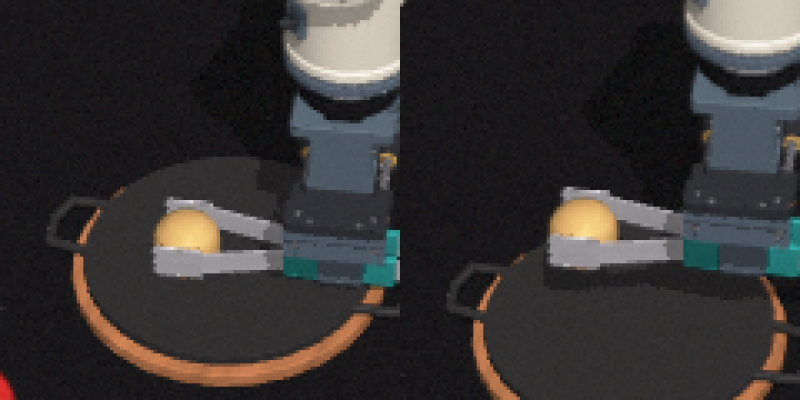

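Bun pinched and lifted; width 38.7 mm matches an angle of about 0.18. Carrying it to the plate.

```bash
python3 - <<'E'
from h import *
p=np.array([.5522,.2795])-[.1246,.0164]
arm.move_l([*p,.125],feed=.12); arm.sleep(.6)
print(arm.current_ee_pos(),"w",arm.current_width(),arm.current_force(),arm.current_t())
t=snap("top","pics/top5.png");s=snap("side","pics/side5.png")
bt=blobs(t,*BUN,(180,170,270,270),20);bs=blobs(s,*BUN,(200,200,360,340),20)
print([(x[0],x[1]) for x in bt],[(x[0],x[1]) for x in bs])
if bt and bs: print(tri(max(bt,key=lambda x:x[1])[0],max(bs,key=lambda x:x[1])[0]))
cv2.imwrite("pics/crop5.png",np.hstack([cv2.resize(t[150:300,150:300],(400,400),interpolation=3),cv2.resize(s[210:390,210:390],(400,400),interpolation=3)])[:,:,::-1])
E
```

```text
[0.4276 0.2631 0.125 ] w 0.03836050818271982 [-0.4811 -0.0247 -1.4041] 14.5083
[(array([215.1771, 224.9967]), 255.0)] [(array([281.7377, 299.6825]), 305.0), (array([307.8013, 290.3702]), 104.0), (array([261.6555, 276.7254]), 164.5)]
(array([0.5522, 0.2785, 0.139 ]), np.float64(0.0015336177661569095))
```

View pics/crop5.png

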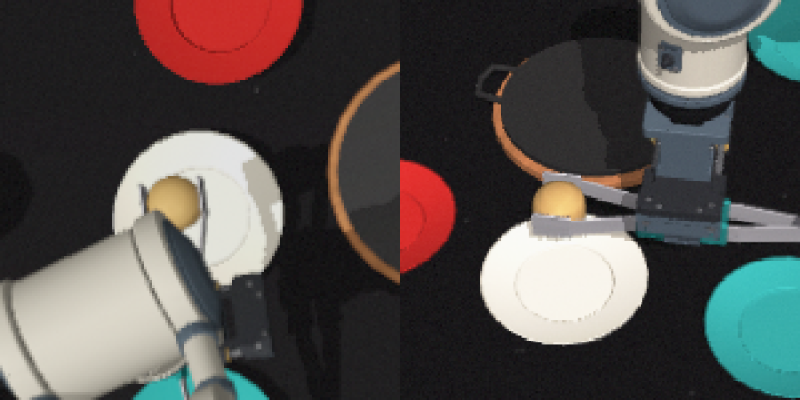

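The bun is held over the plate's middle, at (0.552, 0.279) against the plate's (0.552, 0.279), with its underside about 0.115 m up. Signing off.

```bash
python3 - <<'E'
from rig import arm
print(abs(arm.current_dq()).max(),arm.current_width(),arm.current_t()); arm.sign_off()
E
```

```text
0.08278741280388498 0.038780895451143785 14.6083
the job is handed in; nothing more can be done
```

The tongs now hold the bun above the middle of the white plate. I signed off at 14.6 s; the interface reports no verdict. I gripped the tongs by their grips, lifted them half open, lowered the heads around the bun, pinched it and carried it across.

Last checks:
- **Bun position:** it triangulates to (0.552, 0.279), under 2 mm from the measured plate centre. Its centre is at z 0.139, so the underside is about 115 mm above the granite.
- **Grip:** the fingers are steady at about 38.7 mm, which is a jaw angle of about 0.18. The arm was nearly still, with joint speeds under 0.1 deg/s.
- **Contact:** in the pictures the gripper stayed well clear of the bread. The plate looked undisturbed, but I did not re-measure it or recheck the mug and keeper after the carry.
- **Disagreements:** head-tip positions differed from expectation by up to 6 mm along the tongs and 3 mm across. The two-view rays for the tongs' rear missed each other by 17 mm, so I did not use that point.

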